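# Lay the amber bottle down in its cradle, by way of the tilted rest

## Robot

A 6-joint arm with a two-finger parallel gripper is mounted at the origin on a cart in front of the work surface, level with it; the furniture and walls round the work are solid. World frame = base frame: x ahead of the robot, y to its left, z up, the work surface at z = 0. Lengths are in m, angles in degrees, forces in N, time in s.
With the tool pointing down it reaches from about 0.275 to 0.85 m from the base axis. Payload 19 kg.
Tool frame: the origin (TCP) lies midway between the tips of the shut fingers; the grasp point (between the pads) lies 19 mm behind it (ctrl.pinch_z is the distance from the TCP to the grasp point, in m); z points along the fingers, y is the line along which they close (so a half turn about z gives the same grasp; the last joint's range is limited). The gripper opens to 85 mm and grips with 20 to 120 N. Pads are 22 mm wide; open, the fingers measure 114 mm over their backs; the gripper's body (76 mm by 85 mm) begins 54 mm behind the grasp point. The pads swing forward as they close: fully open they stand 13 mm farther back than shut.
Start: joints at [58.327, 8.623, 82.357, -0, 89.026, -7.678], TCP at [0.234, 0.525, 0.207] pointing down, gripper open.
Joint ranges: [-160.23, 160.23], [-39.13, 120.54], [6.94, 153.29], [-79.49, 259.48], [9.18, 160.14], [-161.06, 161.06]. Speed limits (degrees/s): [108.29, 108.29, 127.2, 172.46, 172.46, 172.46].

## Interface

Orientations are given as [roll, pitch, yaw] about the fixed x, y, z axes, in that order (R = Rz(yaw) Ry(pitch) Rx(roll)).
In Python, from station import ctrl gives the robot as it stands.
- The arm moves only by the tool drive_effector, called after ">>>" as name(argument=value, ...), one argument or row to a line, values as JSON. Schema: {"type":"object","properties":{"offsets":{"type":"array","items":{"type":"array","items":{"type":"number"},"minItems":7,"maxItems":7},"minItems":1,"maxItems":5},"only":{"type":"string"},"quiet":{"type":"boolean"},"lines":{"type":"string"}},"required":["offsets"],"additionalProperties":false}. offsets is a list of rows, 1 to 5 of them, each of 7 numbers: dx, dy, dz in units of 25 mm, then a rotation vector rx, ry, rz in degrees, then the finger opening in m; each row is the pose to reach, as a shift and turn from the pose commanded when the call began, along the tool's axes at that moment; what a row does not reach only later rows make up. A row lasts 1/12 s, in which the tool goes at most 0.0417 m and 7.16 degrees, less where a joint would pass 70% of its speed; a pose out of reach is approached as far as the arm can. The fingers move at their own pace and stop on an object; the grip force is fixed at half the most. Time passes only in rows, so rows that do not move let the fingers close. The tool returns the time, the measured TCP pose, the force, the opening and the grip force at its end. only (a regular expression) keeps the lines of the reply that match it, lines (a string "A,B") keeps lines A to B, and quiet returns only ok. Input that does not fit is refused with a message, and nothing moves.
- ctrl.get_obs(): the state, without advancing time (a new reading comes with each control period).
- ctrl.grab_frame(name): name is "scene" or "top"; returns a dict with "pixels" (480x640x3 uint8, red, green, blue), "fx", "fy", "cx", "cy" (pixels), "rvec" (rotation vector, rad) and "tvec" (3), from world to camera coordinates, as OpenCV has them. Camera axes: x right, y down, z forward; pixel columns grow to the right and rows downward; lengths in m; the calibration is good to about 2 mm. A picture is of the moment at which its call begins. There is no depth.
- ctrl.finish_job(): hands the job in; it is judged then, once.
The state is a dict: "clock": time; "joints": joint angles; "qd": joint speeds; "joint_efforts": joint torques, N m; "ee_pos": TCP position; "ee_rot": TCP orientation; "ft_force": force on the tool from outside, world axes, zero at the start; "ft_torque": the same for the moment, N m; "grip_width": finger opening in m; "grip_force": force on a finger pad.
Only numpy, scipy, OpenCV 4.12 (cv2) and the standard library are available. Lean on these libraries where they do the work, as an engineer would, in place of code of your own. Each camera call takes 0.05 s, during which the arm holds its last target. There are 200 camera calls.

## Task

Take the amber bottle with the small red screw cap out of the deep carrier by its cap, lean it in the tilted rest (base on the foot, back in the trough) and let go of it there. Then take it again round its body and lay it gently on its side in the cradle, base at the tall end board and cap at the low one, and let go. Leave the jar, the dish and the tweezers where they are.

Things in the scene. Friction and masses are not known exactly. Their poses are not given: they have to be found in the camera images.
- bottle: Amber bottle, 124 mm tall, about 0.11 kg, upright in either well of the carrier, up to 6 mm off its middle. Round body 60 mm in diameter, straight to 75 mm up, then narrowing shoulders; fixed red ribbed cap, 23 mm in diameter, from 105 to 124 mm up. Origin: centre of the underside; z along the bottle to the cap. Held loosely by the cap it swings. Its turn about z does not matter.
- bottle_top (a point): Centre of the top of the cap, on the bottle's axis 124 mm from its underside.
- carrier: Deep aluminium carrier, fixed; 92 (x) x 178 (y) x 92 mm high, 6 mm walls and floor, two open wells 80 mm square, side by side along its y, centred at y = +43 and -43 mm. Only shoulder and cap of the bottle stand above its rim; fingers do not fit between bottle and wall. Origin: centre of its underside.
- jar: Amber reagent jar with a wide black stopper, 72 mm in diameter, 132 mm tall, loose in the carrier's other well; leave it there. Origin: centre of its underside.
- rest: Tilted rest, fixed: white V trough (first 72 mm of the bottle, 55 mm wide) and foot plate, both at 45 degrees, on an aluminium base 120 (x) x 84 (y) mm. A bottle leans in it at 45 degrees, cap towards the rest's -x, its sides, shoulder and cap free; held at that angle it can be lowered straight down into place. Origin: centre of the base's underside, z up.
- rest_foot (a point): Where the centre of the bottle's underside comes to lie in the rest: 40 mm along the rest's x, 36 mm up.
- rest_top (a point): Where the top of the cap comes to lie in the rest: 48 mm along the rest's -x, 124 mm up.
- cradle: Cradle, fixed: base 164 (x) x 84 (y) x 8 mm, two V saddles 12 mm thick, 55 mm wide, tops 33 mm up, at x = +48 and -4 mm, for a bottle lying along x with its axis 52 mm above the table. Tall end board (76 mm high, inner face at x = +72 mm) for the base, low one (62 mm high, inner face at x = -70 mm) for the cap. Origin: centre of the base's underside, z up.
- cradle_heel (a point): Where the centre of the bottle's underside belongs when it lies in the cradle: 63 mm along the cradle's x, 52 mm up.
- cradle_neck (a point): Where the top of the cap belongs when it lies in the cradle: 61 mm along the cradle's -x, 52 mm up.
- dish: Open clear petri dish, 97 mm in diameter, 18 mm high, loose on the table; a bystander. Origin: centre of its underside.
- flat_tweezers: Steel tweezers lying on the table, 13 x 125 x 10 mm, long along their y, loose; a bystander. Origin: centre of the underside.

How it is judged (in metres and radians):
On the way:
1. The bottle leans in the tilted rest, base on the foot and back in the trough, let go and still (contact force between the fingers and bottle below 0.05 N and distance between bottle and rest_foot below 0.015 m and distance between bottle_top and rest_top below 0.018 m and linear speed of bottle below 0.02 m/s and angular speed of bottle below 0.3 rad/s), for 0.3 s.
At the end, for the whole second after the job is handed in: The bottle lies on its side in the cradle's saddles, base end within 14 mm of its place at the tall board and cap end within 14 mm of its place at the low board (seen from above), both ends of its axis 44 to 60 mm above the table, still and let go of (contact force between the fingers and bottle below 0.05 N and horizontal distance between bottle and cradle_heel below 0.014 m and horizontal distance between bottle_top and cradle_neck below 0.014 m and height (world z) of bottle between 0.044 and 0.06 m and height (world z) of bottle_top between 0.044 and 0.06 m and linear speed of bottle below 0.02 m/s and angular speed of bottle below 0.3 rad/s); the robot touches nothing.
It fails at once if The bottle is set down hard in the cradle or the rest (over 50 N) (contact force between bottle and cradle above 50 N or contact force between bottle and rest above 50 N).
It fails at once if The jar is moved more than 30 mm or tipped (distance of jar from where it was at the start of the episode above 0.03 m or angle between jar's own z axis and vertical above 0.4 rad).
It fails at once if The dish or the tweezers are moved more than 30 mm (distance of any of dish, flat_tweezers from where it was at the start of the episode above 0.03 m).
It also fails if it takes over 72 s, if anything falls off the work surface, if the arm or the gripper's body presses on something with over 40 N, if the wrist force passes 120 N, or if a joint passes its speed limit or range.

## Working session

There is one attempt and no reset: what is moved stays moved. The work goes in short steps, Python scripts to look and compute and a tool call to move; the robot and the scene stay as the last step left them, time stands still between calls to the robot, and variables do not carry over. Pictures are saved under pics/ and viewed, at most 10 in all, crops included, and the job is handed in when it is done.

```bash
ls; mkdir -p pics; python3 - <<'E'
from station import ctrl
import cv2
print(ctrl.get_obs(), ctrl.pinch_z)
for n in("scene","top"):
    f=ctrl.grab_frame(n); cv2.imwrite(f"pics/{n}0.png",f["pixels"][:,:,::-1])
    print({k:v for k,v in f.items() if k!="pixels"})
E
```

```text
pics
station.py
{'clock': 0.0, 'joints': array([ 5.83254729e+01,  8.64935230e+00,  8.23917931e+01, -5.79750922e-04,
        8.90253166e+01, -7.67798888e+00]), 'qd': array([-0.05205736, -0.02311166,  0.02576203,  0.07196355, -0.11045249,
       -0.022591  ]), 'joint_efforts': array([-1.49790503e-03, -7.13039947e+01, -5.70874000e+01, -3.51128783e-04,
        9.00307641e-03,  4.48858742e-06]), 'ee_pos': array([0.23372628, 0.52506472, 0.2062019 ]), 'ee_rot': array([-1.79934056e+02, -8.30522256e-03,  1.56003467e+02]), 'ft_force': array([ 0.15136845, -0.27671331,  0.61212788]), 'ft_torque': array([ 0.05099079, -0.09235141,  0.00092747]), 'grip_force': 0.0, 'grip_width': 0.08520756545639299} 0.0187
{'fx': 611.9522119194022, 'fy': 611.9522119194022, 'cx': 325.5652578287905, 'cy': 235.5847118859168, 'rvec': array([ 1.98608628, -0.85869979,  0.48385276]), 'tvec': array([-0.31816034,  0.2860753 ,  0.92898207])}
{'fx': 599.6811933894583, 'fy': 599.6811933894583, 'cx': 313.89297374906613, 'cy': 250.1224530230998, 'rvec': array([ 2.12602972, -2.19228937,  0.09860419]), 'tvec': array([0.04827136, 0.51126383, 1.32179899])}
```
View pics/scene0.png

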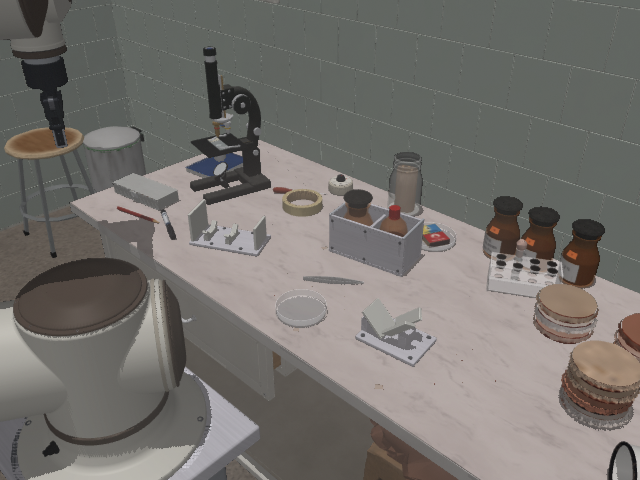

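View pics/top0.png

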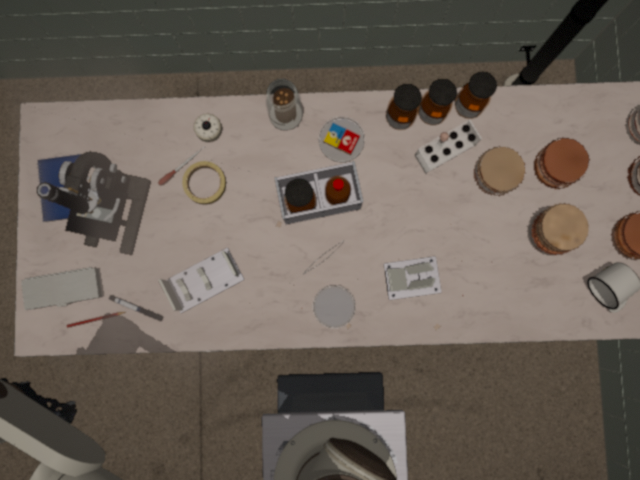

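The top view shows the cap at about (338,185), the rest at about (412,278), the cradle at about (203,280), the dish at (334,306) and the tweezers at (323,258). In the scene view the cap is at (395,211). Next I'll view enlarged crops to find the corners.

```bash
cat > h.py <<'E'
import numpy as np, cv2
from scipy.spatial.transform import Rotation as Ro
from station import ctrl
def cam(f):
    R=cv2.Rodrigues(f["rvec"])[0]; return R,-R.T@f["tvec"]
def ray(f,u,v):
    R,c=cam(f); d=R.T@np.array([(u-f["cx"])/f["fx"],(v-f["cy"])/f["fy"],1]); return c,d/np.linalg.norm(d)
def plane(f,u,v,z):
    c,d=ray(f,u,v); return c+d*(z-c[2])/d[2]
def tri(fa,a,fb,b):
    c1,d1=ray(fa,*a); c2,d2=ray(fb,*b)
    s=np.linalg.lstsq(np.c_[d1,-d2],c2-c1,rcond=None)[0]
    p,q=c1+s[0]*d1,c2+s[1]*d2; return (p+q)/2,np.linalg.norm(p-q)
def proj(f,p):
    R,_=cam(f); q=R@np.array(p)+f["tvec"]; return np.array([q[0]/q[2]*f["fx"]+f["cx"],q[1]/q[2]*f["fy"]+f["cy"]])
def go(p,R):  # shift/rotvec from the measured pose, tool axes, for TCP target p and rotation R
    o=ctrl.get_obs(); R0=Ro.from_euler("xyz",o["ee_rot"],degrees=True)
    return (R0.inv().apply(np.array(p)-o["ee_pos"])).round(4),(R0.inv()*R).as_rotvec(degrees=True).round(2)
E
python3 - <<'E'
from h import *
t,s=ctrl.grab_frame("top"),ctrl.grab_frame("scene")
np.savez("f.npz",t=t["pixels"],s=s["pixels"])
def red(f,x0,x1,y0,y1):
    h=cv2.cvtColor(f["pixels"],cv2.COLOR_RGB2HSV); m=(((h[...,0]<6)|(h[...,0]>174))&(h[...,1]>170)&(h[...,2]>90)).astype(np.uint8)
    k=np.zeros_like(m);k[y0:y1,x0:x1]=m[y0:y1,x0:x1]
    n,_,st,ce=cv2.connectedComponentsWithStats(k); i=1+st[1:,4].argmax(); print(st[i],ce[i]); return ce[i]
a=red(t,320,358,170,205); b=red(s,380,412,198,232)
print(tri(t,a,s,b))
for z in(.124,.13,.12): print(plane(t,*a,z))
def crop(f,x0,y0,w,h,k,n):
    cv2.imwrite(n,cv2.resize(f["pixels"][y0:y0+h,x0:x0+w,::-1],None,fx=k,fy=k,interpolation=cv2.INTER_CUBIC))
c=lambda f,x0,y0:cv2.resize(f["pixels"][y0:y0+72,x0:x0+96,::-1],(400,300),interpolation=cv2.INTER_CUBIC)
cv2.imwrite("pics/crop.png",np.vstack([np.hstack([c(t,156,242),c(s,182,190)]),np.hstack([c(t,364,242),c(s,348,292)])]))
E
```

```text
[333 179  11  10  94] [338.17021277 183.5       ]Traceback (most recent call last):
  File "<stdin>", line 8, in <module>
  File "<stdin>", line 7, in red
ValueError: attempt to get argmax of an empty sequence
```

```bash
python3 - <<'E'
from h import *
t,s=ctrl.grab_frame("top"),ctrl.grab_frame("scene")
print(s["pixels"][205:236:2,395].tolist())
def red(f,x0,x1,y0,y1,S,hm):
    h=cv2.cvtColor(f["pixels"],cv2.COLOR_RGB2HSV); m=(((h[...,0]<hm)|(h[...,0]>174))&(h[...,1]>S)&(h[...,2]>60)).astype(np.uint8)
    k=np.zeros_like(m);k[y0:y1,x0:x1]=m[y0:y1,x0:x1]
    n,_,st,ce=cv2.connectedComponentsWithStats(k); i=1+st[1:,4].argmax(); print(st[i],ce[i]); return ce[i]
a=red(t,320,358,170,205,170,6); b=red(s,380,412,198,232,140,6)
print(tri(t,a,s,b))
for z in(.124,.13,.12): print(plane(t,*a,z))
c=lambda f,x0,y0:cv2.resize(f["pixels"][y0:y0+72,x0:x0+96,::-1],(400,300),interpolation=cv2.INTER_CUBIC)
cv2.imwrite("pics/crop.png",np.vstack([np.hstack([c(t,156,242),c(s,182,190)]),np.hstack([c(t,364,242),c(s,348,292)])]))
E
```

```text
[[145, 59, 57], [144, 54, 52], [144, 53, 52], [99, 48, 46], [96, 48, 47], [96, 49, 48], [96, 49, 48], [105, 54, 50], [117, 87, 71], [118, 90, 72], [118, 90, 72], [119, 89, 71], [118, 90, 72], [103, 78, 64], [79, 58, 50], [167, 163, 168]]
[333 179  11  12 105] [337.86666667 184.31428571]
[390 205  10   6  46] [394.63043478 207.69565217]
(array([ 0.64124758, -0.02497832,  0.12578755]), np.float64(0.00399752842502304))
[ 0.6402759  -0.02353138  0.124     ]
[ 0.63896745 -0.02334973  0.13      ]
[ 0.64114821 -0.02365248  0.12      ]
```

View pics/crop.png

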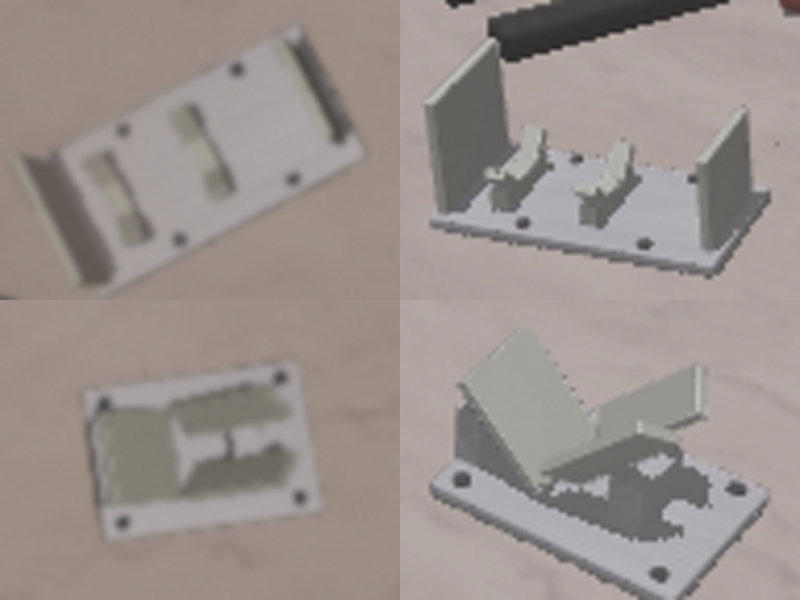

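The crop shows both fixtures clearly. The cradle's tall board points left in the top view (world +y) and the low board is up and to the right. The rest's foot plate is on the left (+y) and its trough opens to the right. I'll compute poses from the plate corners and holes in both views.

```bash
python3 - <<'E'
from h import *
np.set_printoptions(precision=4,suppress=True)
t,s=ctrl.grab_frame("top"),ctrl.grab_frame("scene")
k=400/96
T=lambda o:(lambda p:(o[0]+(p[0]+.5)/k-.5,o[1]+(p[1]+.5)/k-.5))
ct,cs,rt,rs=T((156,242)),T((182,190)),T((364,242)),T((348,292))
print("cradle pts top z.008"); 
for p in[(300,28),(367,155),(106,297),(123,131),(237,69),(293,180),(180,240)]: print(p,plane(t,*ct(p),.008))
print("cradle scene")
for p in[(32,222),(315,272),(370,193),(175,158),(293,179),(244,243),(122,222)]: print(p,plane(s,*cs(p),.008))
print("rest top")
for p in[(83,90),(298,62),(324,208),(107,240),(104,105),(280,78),(300,197),(123,223)]: print(p,plane(t,*rt(p),.008))
print("rest scene")
for p in[(32,190),(368,195),(280,300),(61,180),(337,189),(260,273)]: print(p,plane(s,*rs(p),.008))
# plate masks
for n,f,(x,y,w,h) in(("ct",t,(150,235,105,85)),("rt",t,(375,250,72,56)),):
    c=f["pixels"][y:y+h,x:x+w].astype(int); m=(c[...,0]-c[...,2]<5).astype(np.uint8)
    m=cv2.morphologyEx(m,cv2.MORPH_CLOSE,np.ones((5,5)))
    cn=max(cv2.findContours(m,0,2)[0],key=cv2.contourArea); r=cv2.minAreaRect(cn); print(n,r,np.median(c[:4].reshape(-1,3),0))
    for q in cv2.boxPoints(r): print(plane(f,q[0]+x,q[1]+y,.008))
E
```

```text
cradle pts top z.008
(300, 28) [0.5249 0.2302 0.008 ]
(367, 155) [0.454  0.1945 0.008 ]
(106, 297) [0.3811 0.338  0.008 ]
(123, 131) [0.4713 0.3281 0.008 ]
(237, 69) [0.5034 0.2651 0.008 ]
(293, 180) [0.4416 0.2352 0.008 ]
(180, 240) [0.4108 0.2974 0.008 ]
cradle scene
(32, 222) [0.3772 0.3292 0.008 ]
(315, 272) [0.4484 0.1844 0.008 ]
(370, 193) [0.5201 0.2209 0.008 ]
(175, 158) [0.4709 0.3261 0.008 ]
(293, 179) [0.501 0.262 0.008]
(244, 243) [0.4411 0.232  0.008 ]
(122, 222) [0.41   0.2946 0.008 ]
rest top
(83, 90) [ 0.4797 -0.1245  0.008 ]
(298, 62) [ 0.4913 -0.2422  0.008 ]
(324, 208) [ 0.4115 -0.2522  0.008 ]
(107, 240) [ 0.3978 -0.1341  0.008 ]
(104, 105) [ 0.4711 -0.1356  0.008 ]
(280, 78) [ 0.4829 -0.232   0.008 ]
(300, 197) [ 0.4178 -0.2395  0.008 ]
(123, 223) [ 0.4067 -0.1431  0.008 ]
rest scene
(32, 190) [ 0.3923 -0.1409  0.008 ]
(368, 195) [ 0.4881 -0.247   0.008 ]
(280, 300) [ 0.4106 -0.2574  0.008 ]
(61, 180) [ 0.4057 -0.1458  0.008 ]
(337, 189) [ 0.4822 -0.2352  0.008 ]
(260, 273) [ 0.4178 -0.2421  0.008 ]
ct ((75.75000762939453, 49.250003814697266), (2.8284268379211426, 2.1213202476501465), 45.0) [154. 140. 132.]
[0.4436 0.2396 0.008 ]
[0.4469 0.2361 0.008 ]
[0.4422 0.2316 0.008 ]
[0.4389 0.2351 0.008 ]
rt ((13.5, 16.0), (2.0, 3.0), 90.0) [158. 144. 135.]
[ 0.4754 -0.1322  0.008 ]
[ 0.4752 -0.139   0.008 ]
[ 0.4706 -0.1388  0.008 ]
[ 0.4708 -0.132   0.008 ]
```

```bash
python3 - <<'E'
from h import *
np.set_printoptions(precision=4,suppress=True)
t,s=ctrl.grab_frame("top"),ctrl.grab_frame("scene")
def mask(f,x,y,w,h):
    c=cv2.GaussianBlur(f["pixels"],(3,3),0)[y:y+h,x:x+w].astype(int); d=np.clip(c[...,0]-c[...,2]+20,0,255).astype(np.uint8)
    th,m=cv2.threshold(d,0,255,cv2.THRESH_OTSU+cv2.THRESH_BINARY_INV); print(th-20); return m
V=[]
for n,f,b in(("c",t,(152,240,100,75)),("r",t,(375,250,75,56.25)),("c",s,(178,185,100,75)),("r",s,(346,288,100,75))):
    x,y,w,h=map(int,b); m=mask(f,x,y,w,h); k=400/w
    im=cv2.resize(f["pixels"][y:y+h,x:x+w,::-1],(400,300),interpolation=cv2.INTER_CUBIC)
    cn=[c for c in cv2.findContours(cv2.resize(m,(400,300),interpolation=cv2.INTER_LINEAR)//128,0,2)[0] if cv2.contourArea(c)>2000]
    cv2.drawContours(im,cn,-1,(0,0,255),1); V.append(im)
cv2.imwrite("pics/m.png",np.vstack([np.hstack(V[:2]),np.hstack(V[2:])]))
E
```

```text
15.0
15.0
7.0
7.0
```

View pics/m.png

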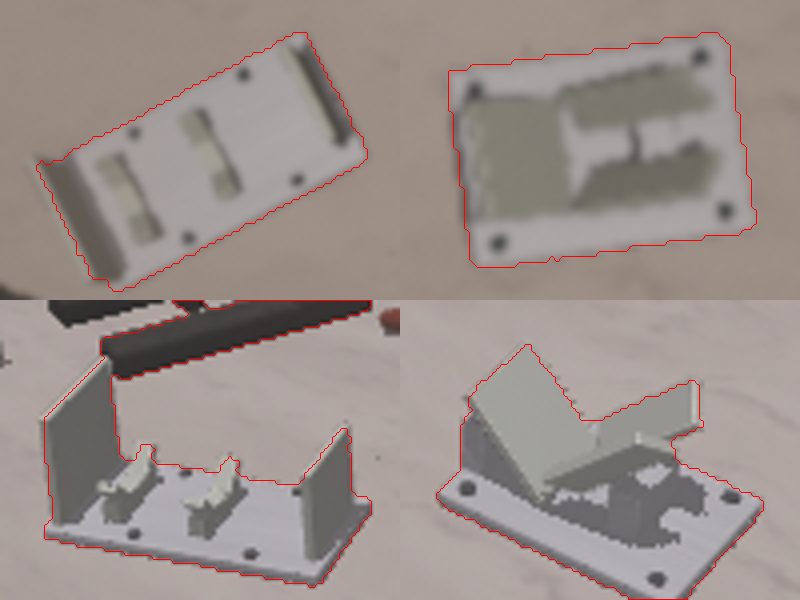

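The mask outlines follow the base plates cleanly in both views. Next I'll fit edge lines to get the centre and yaw.

```bash
cat > fit.py <<'E'
from h import *
np.set_printoptions(precision=4,suppress=True)
def contour(f,x,y,w,h):
    c=cv2.GaussianBlur(f["pixels"],(3,3),0)[y:y+h,x:x+w].astype(int); d=np.clip(c[...,0]-c[...,2]+20,0,255).astype(np.uint8)
    th,m=cv2.threshold(d,0,255,cv2.THRESH_OTSU+cv2.THRESH_BINARY_INV)
    m=cv2.resize(m,None,fx=4,fy=4,interpolation=cv2.INTER_LINEAR)//128
    return np.vstack([q[:,0] for q in cv2.findContours(m,0,1)[0]])/4-.375+[x,y]
def edge(f,C,a,b,z):
    a,b=np.array(a),np.array(b); L=np.linalg.norm(b-a); u=(b-a)/L; r=C-a; s=r@u; d=abs(r@[-u[1],u[0]])
    P=np.array([plane(f,*p,z)[:2] for p in C[(s>.1*L)&(s<.9*L)&(d<2)]],np.float32)
    l=cv2.fitLine(P,cv2.DIST_HUBER,0,.01,.01).ravel(); v=l[:2]
    if v@(plane(f,*b,z)-plane(f,*a,z))[:2]<0: v=-v
    return l[2:],v,len(P),np.degrees(np.arctan2(v[1],v[0]))
E
python3 - <<'E'
from fit import *
t,s=ctrl.grab_frame("top"),ctrl.grab_frame("scene")
print(cam(t)[1],cam(s)[1])
q=lambda o,k:(lambda x,y:(o[0]+x/k,o[1]+y/k))
Cc=contour(t,152,240,100,80); Cr=contour(t,375,250,75,56); Sc=contour(s,178,185,100,78); Sr=contour(s,346,288,100,85)
g=q((152,240),4); A,B,C,D=g(305,32),g(367,157),g(118,291),g(38,163)
for n,e in(("far",(D,A,.008)),("low",(A,B,.008)),("near",(B,C,0)),("near8",(B,C,.008))): print("cr top",n,*edge(t,Cc,*e))
g=q((375,250),5.34); A,B,C,D=g(49,71),g(325,33),g(356,226),g(75,267)
for n,e in(("far",(A,B,.008)),("cap",(B,C,.008)),("near8",(C,D,.008)),("near",(C,D,0)),("foot",(D,A,.0)),("foot8",(D,A,.008))): print("r top",n,*edge(t,Cr,*e))
g=q((178,185),4)
for n,e in(("near",(g(45,238),g(315,285),0)),("low",(g(315,285),g(371,213),0))): print("cr sc",n,*edge(s,Sc,*e))
g=q((346,288),4)
for n,e in(("near",(g(37,195),g(265,304),0)),("cap",(g(285,298),g(363,209),0))): print("r sc",n,*edge(s,Sr,*e))
E
```

```text
[0.3687 0.0142 1.3692] [-0.2516 -0.6672  0.7333]
cr top far [0.4914 0.3063] [ 0.4451 -0.8955] 238 -63.573143
cr top low [0.4894 0.2112] [-0.8926 -0.4509] 112 -153.19775
cr top near [0.417  0.2672] [-0.442  0.897] 226 116.23318
cr top near8 [0.4167 0.2657] [-0.442  0.897] 226 116.23318
r top far [ 0.4872 -0.1847] [ 0.1033 -0.9947] 170 -84.071106
r top cap [ 0.4506 -0.2477] [-0.9939 -0.1103] 121 -173.66476
r top near8 [ 0.4027 -0.1927] [-0.1092  0.994 ] 177 96.26941
r top near [ 0.4029 -0.1939] [-0.1092  0.994 ] 177 96.269424
r top foot [ 0.4378 -0.1282] [0.995 0.1  ] 122 5.7385154
r top foot8 [ 0.4374 -0.1273] [0.995 0.1  ] 122 5.7384863
cr sc near [0.4166 0.2621] [ 0.4431 -0.8965] 226 -63.69797
cr sc low [0.4868 0.2076] [0.8929 0.4503] 70 26.761667
r sc near [ 0.4021 -0.1852] [ 0.1099 -0.9939] 111 -83.691185
r sc cap [ 0.458  -0.2493] [0.9955 0.0947] 87 5.43366
```

Measured poses, averaged over the two views:
- **Rest:** centre (.445,-.189), yaw 96.0°. Plate measures 120.2 x 84.8 mm, as given.
- **Cradle:** centre (.454,.284), yaw 116.4°. Width is 84.1 mm, as given.
- **Cap top:** (.640,-.0245), about .13 high.

Now I'll measure how high the rest's and cradle's landing features stand, and work out the first move.

```bash
cat >> h.py <<'E'
def fr(deg): a=np.radians(deg); return np.array([np.cos(a),np.sin(a),0]),np.array([np.sin(a),-np.cos(a),0])
Z=np.array([0,0,1.]); S=.5**.5
ur,nr=fr(96.0); uc,nc=fr(116.45)
REST=np.array([.4449,-.1890,0]); CR=np.array([.4540,.2840,0])
foot=REST+.04*ur+.036*Z; rtop=REST-.048*ur+.124*Z; heel=CR+.063*uc+.052*Z; neck=CR-.061*uc+.052*Z
M=lambda x,y,z:Ro.from_matrix(np.c_[x,y,z])
Rcap=M(-nr,ur,-Z); Rlean=M(-nr,S*(ur+Z),S*(ur-Z)); Rbody=M(S*(ur-Z),nr,-S*(ur+Z)); Rcr=M(uc,nc,-Z)
E
python3 - <<'E'
from h import *
np.set_printoptions(precision=4,suppress=True)
t,s=ctrl.grab_frame("top"),ctrl.grab_frame("scene")
k=4;ct=lambda x,y:(152+x/k,240+y/k); cs=lambda x,y:(178+x/k,185+y/k)
# tall-board top outer corners, saddle (x=-4) top tips, low board top corner; top vs scene
for n,a,b in(("tall near",ct(97,283),cs(44,120)),("tall far",ct(38,163),cs(108,58)),("low far",ct(290,45),cs(347,130)),("saddle-4 far",ct(193,112),cs(230,160)),("saddle48 far",ct(110,157),cs(145,147))):
    p,e=tri(t,a,s,b); print(n,p,e,"in cradle:",(p-CR)@uc,(p-CR)@nc)
rt=lambda x,y:(375+x/5.34,250+y/5.34); rs=lambda x,y:(346+x/4,288+y/4)
for n,a,b in(("foot far",rt(76,97),rs(128,45)),("foot near",rt(78,218),rs(70,103)),("trough end far",rt(312,75),rs(297,81))):
    p,e=tri(t,a,s,b); print(n,p,e,"in rest:",(p-REST)@ur,(p-REST)@nr)
print(foot,rtop,heel,neck)
print(go([.640,-.0245,.20],Rcap))
E
```

```text
tall near [0.3863 0.332  0.0741] 0.0021275763132683513 in cradle: 0.07316442630134917 -0.03925882340637421
tall far [0.4524 0.3633 0.0746] 0.0032733436684625815 in cradle: 0.07168494418708486 0.03387924708360319
low far [0.5134 0.2295 0.0553] 0.00044163531251415313 in cradle: -0.07526288733535547 0.028946725774124653
saddle-4 far [0.4795 0.2905 0.0257] 0.002017255249826035 in cradle: -0.005587942527124197 0.025739053807373485
saddle48 far [0.4558 0.3375 0.0252] 0.0015486729870806276 in cradle: 0.04707457850914367 0.025432880854537848
foot far [ 0.4648 -0.1322  0.0475] 0.0009980546477665565 in rest: 0.054397339598833715 0.025718363890804046
foot near [ 0.4173 -0.1338  0.0423] 0.005333252701877877 in rest: 0.057789147140392814 -0.021705441587976874
trough end far [ 0.4677 -0.2234  0.0751] 0.004307499010412526 in rest: -0.03654298566684954 0.01904857389371503
[ 0.4407 -0.1492  0.036 ] [ 0.4499 -0.2367  0.124 ] [0.4259 0.3404 0.052 ] [0.4812 0.2294 0.052 ]
(array([-0.5946, -0.3371,  0.0068]), array([ -0.  ,  -0.  , -29.99]))
```

The rows are not in the units I measure in: shifts go in units of 25 mm. I convert before sending: -0.178 m is -7.12, -0.101 m is -4.04.

>>> drive_effector(
  offsets=[
    [-7.12,-4.04,0,0,0,0,0.05],
    [-7.12,-4.04,0,0,0,0,0.05],
    [-7.12,-4.04,0,0,0,0,0.05],
    [-7.12,-4.04,0,0,0,0,0.05],
    [-7.12,-4.04,0,0,0,0,0.05],
  ],
)

```text
clock: 1.12
ee_pos: [0.3562, 0.3587, 0.2069]
ee_rot: [180.0, 0.0, 156.0]
ft_force: [0.2, 0.4, 0.1]
grip_width: 0.0499
grip_force: 0.0
```

>>> drive_effector(
  offsets=[
    [-7.12,-4.04,0,0,0,0,0.05],
    [-7.12,-4.04,0,0,0,0,0.05],
    [-7.12,-4.04,0,0,0,0,0.05],
    [-7.12,-4.04,0,0,0,0,0.05],
    [-7.12,-4.04,0,0,0,0,0.05],
  ],
)

```text
clock: 1.53
ee_pos: [0.4779, 0.1938, 0.207]
ee_rot: [180.0, 0.0, 156.0]
ft_force: [1.1, 0.0, -0.3]
grip_width: 0.0499
grip_force: 0.0
```

>>> drive_effector(
  offsets=[
    [-7.12,-4.04,0,0,0,0,0.05],
    [-7.12,-4.04,0,0,0,0,0.05],
    [-7.12,-4.04,0,0,0,0,0.05],
    [-7.12,-4.04,0,0,0,0,0.05],
    [-7.12,-4.04,0,0,0,0,0.05],
  ],
)

```text
clock: 1.95
ee_pos: [0.5995, 0.029, 0.2068]
ee_rot: [-180.0, 0.0, 156.0]
ft_force: [0.5, 1.0, -0.8]
grip_width: 0.05
grip_force: 0.0
```

>>> drive_effector(
  offsets=[
    [-2.4,-1.36,0,0,0,-30,0.05],
    [-2.4,-1.36,0,0,0,-30,0.05],
    [-2.4,-1.36,0,0,0,-30,0.05],
    [-2.4,-1.36,0,0,0,-30,0.05],
    [-2.4,-1.36,0,0,0,-30,0.05],
  ],
)

```text
clock: 2.37
ee_pos: [0.6396, -0.0247, 0.2064]
ee_rot: [180.0, -0.0, -173.7]
ft_force: [0.1, -0.2, 0.3]
grip_width: 0.0498
grip_force: 0.0
```

```bash
python3 -c "
from h import *
print(go([.640,-.0245,.108],Rcap),ctrl.get_obs()['joints'])"
```

```text
(array([-0.0005,  0.0002,  0.0984]), array([ 0.01, -0.04,  0.33])) [-9.10503795e+00  1.64695244e+01  7.29259832e+01 -3.03112536e-03
  9.06427258e+01 -1.05436571e+02]
```

>>> drive_effector(
  offsets=[
    [0,0,1.6,0,0,0,0.05],
    [0,0,2.4,0,0,0,0.05],
    [0,0,2.4,0,0,0,0.05],
  ],
)

```text
clock: 2.62
ee_pos: [0.6374, -0.0236, 0.1423]
ee_rot: [179.9, -0.4, -174.2]
ft_force: [-1.1, 0.4, -0.2]
grip_width: 0.0501
grip_force: 0.0
```

```bash
python3 -c "
from h import *
s=ctrl.grab_frame('scene')['pixels'];t=ctrl.grab_frame('top')['pixels']
c=lambda p,x,y:cv2.resize(p[y:y+120,x:x+80,::-1],(400,600),interpolation=cv2.INTER_CUBIC)
cv2.imwrite('pics/g.png',np.hstack([c(s,350,150),c(t,300,120)]))"
```

```text
(no output)
```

View pics/g.png

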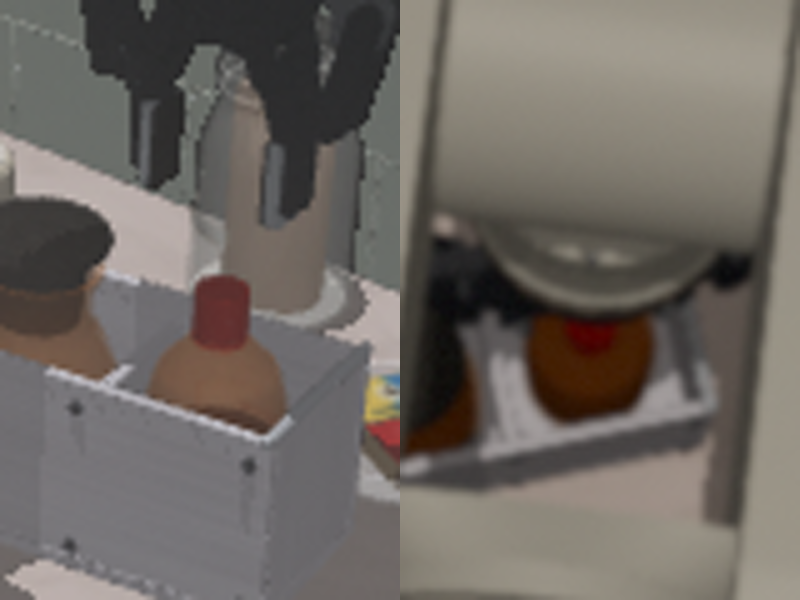

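The fingers straddle the cap: tips at crop (150,190) and (285,220), cap at (222,290). They are clear of the jar on the left. I'll go down and close.

```bash
python3 -c "
from h import *
print(ctrl.get_obs()['ee_pos'],go([.640,-.0245,.110],Rcap))"
```

```text
[ 0.63937572 -0.02389327  0.147384  ] (array([-0.0006, -0.0007,  0.0374]), array([-0.  , -0.02, -0.09]))
```

>>> drive_effector(
  offsets=[
    [0,0,1.44,0,0,0,0.05],
    [0,0,1.44,0,0,0,0.05],
    [0,0,1.44,0,0,0,0.05],
  ],
)

```text
clock: 2.97
ee_pos: [0.6393, -0.024, 0.1117]
ee_rot: [180.0, -0.0, -174.0]
ft_force: [-0.4, 0.2, 0.9]
grip_width: 0.0498
grip_force: 0.0
```

```bash
python3 -c "
from h import *
print(ctrl.get_obs()['ee_pos'],go([.640,-.0245,.110],Rcap))"
```

```text
[ 0.63933006 -0.02403992  0.11173833] (array([-0.0006, -0.0005,  0.0017]), array([ 0.01, -0.04, -0.04]))
```

>>> drive_effector(
  offsets=[
    [0,0,0.04,0,0,0,0],
    [0,0,0.04,0,0,0,0],
    [0,0,0.04,0,0,0,0],
    [0,0,0.04,0,0,0,0],
    [0,0,0.04,0,0,0,0],
  ],
)

```text
clock: 3.38
ee_pos: [0.6397, -0.0242, 0.1105]
ee_rot: [-180.0, 0.0, -174.0]
ft_force: [0.2, 0.4, 0.3]
grip_width: -0.0004
grip_force: 0.0
```

>>> drive_effector(
  offsets=[
    [0,0,0,0,0,0,0],
    [0,0,0,0,0,0,0],
    [0,0,0,0,0,0,0],
    [0,0,-0.4,0,0,0,0],
    [0,0,-0.8,0,0,0,0],
  ],
)

```text
clock: 3.8
ee_pos: [0.6392, -0.0241, 0.1303]
ee_rot: [180.0, -0.1, -174.0]
ft_force: [0.8, -0.3, 0.3]
grip_width: 0.0001
grip_force: 0.0
```

The fingers shut on nothing. I'll look before moving again.

```bash
python3 -c "
from h import *
print(ctrl.get_obs()['ee_pos'])
s=ctrl.grab_frame('scene')['pixels'];t=ctrl.grab_frame('top')['pixels']
c=lambda p,x,y:cv2.resize(p[y:y+120,x:x+80,::-1],(400,600),interpolation=cv2.INTER_CUBIC)
cv2.imwrite('pics/g2.png',np.hstack([c(s,350,150),c(t,300,120)]))"
```

```text
[ 0.63921288 -0.0241359   0.13026726]
```

View pics/g2.png

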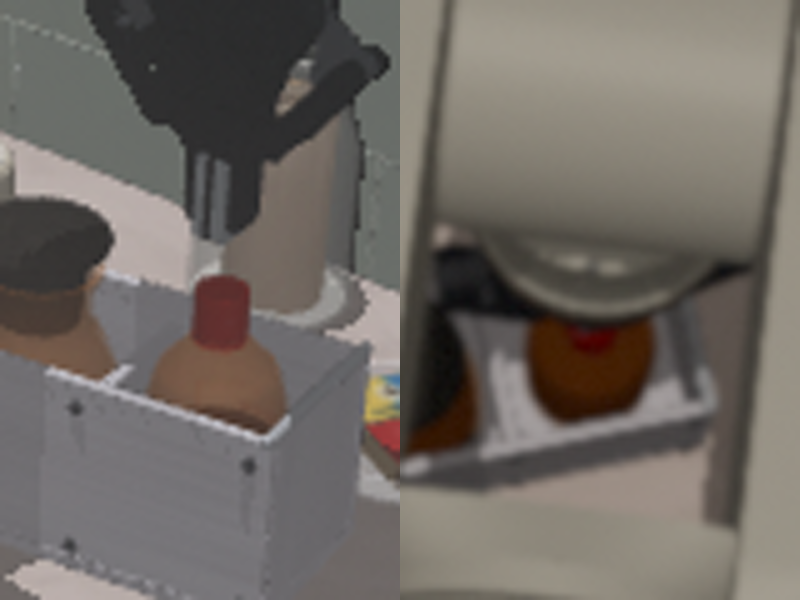

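```bash
python3 -c "
from h import *
s=ctrl.grab_frame('scene');t=ctrl.grab_frame('top')
p=ctrl.get_obs()['ee_pos']; print(proj(s,p),proj(t,p))
for z in(.11,.13): print(z,proj(s,[.64,-.0245,z]),proj(t,[.64,-.0245,z]))
for z in(.10,.12,.130): print(z,plane(s,394.4,206,z),plane(t,337.9,183.5,z))
"
```

```text
[393.04169757 205.93684074] [338.27547656 183.89495611]
0.11 [392.60972153 214.68007354] [338.17489288 185.83735137]
0.13 [393.21637249 206.1409678 ] [338.39720317 183.81377055]
0.1 [0.68657432 0.0060075  0.1       ] [ 0.64729012 -0.02439036  0.1       ]
0.12 [ 0.65694503 -0.01525365  0.12      ] [ 0.64290056 -0.02378276  0.12      ]
0.13 [ 0.64213039 -0.02588423  0.13      ] [ 0.64070578 -0.02347897  0.13      ]
```

```bash
python3 -c "
from h import *
s=ctrl.grab_frame('scene');t=ctrl.grab_frame('top')
p=np.array([.2337,.525,.2064]); y=np.array([.407,.914,0])
for dz in(0,.013,.03):
  for k in(-1,0,1): q=p+dz*Z+k*.0425*y; print(dz,k,proj(s,q),proj(t,q))
a=cv2.imread('pics/scene0.png'); b=cv2.imread('pics/top0.png')
cv2.imwrite('pics/st.png',np.hstack([cv2.resize(a[80:170,20:80],(400,600)),cv2.resize(b[360:450,0:60],(400,600))]))
"
```

```text
0 -1 [ 66.1302873 162.3415162] [ 79.76546674 401.6088406 ]
0 0 [ 64.95946791 154.30510114] [ 59.71204434 392.95769652]
0 1 [ 63.84843753 146.67907335] [ 39.74129209 384.34221674]
0.013 -1 [ 64.71429179 156.43389645] [ 76.97926029 402.60672144]
0.013 0 [ 63.57443758 148.50961017] [ 56.70344632 393.85504101]
0.013 1 [ 62.4930981  140.99211938] [ 36.51216855 385.13984907]
0.03 -1 [ 62.83867547 148.60871058] [ 73.23842203 403.94650402]
0.03 0 [ 61.7404585  140.83554775] [ 52.66424182 395.05977421]
0.03 1 [ 60.69901033 133.46419361] [ 32.17713492 386.21065449]
```

View pics/st.png

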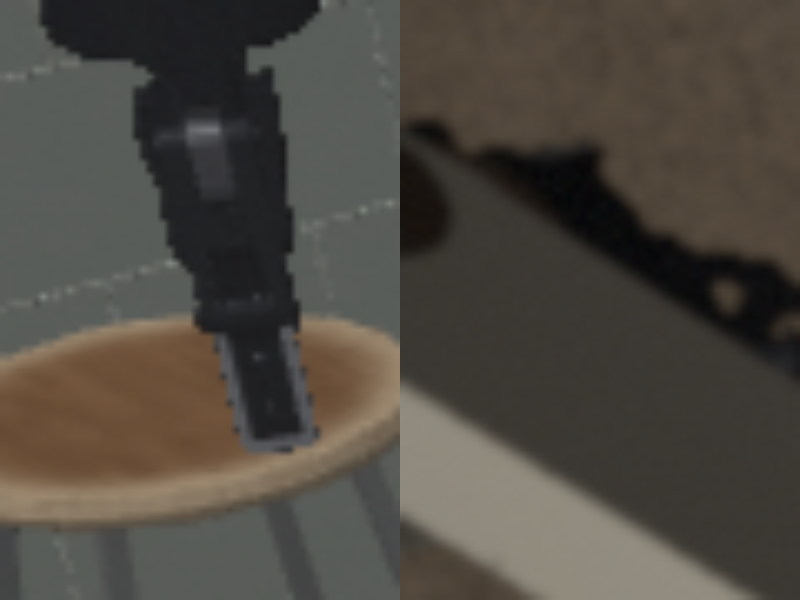

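The start picture shows the near fingertip at about (61,147), where the TCP pose predicts (65,156). The tips therefore stand about 18-20 mm behind the reported TCP, and the shut fingers at (394,198) versus a predicted (393,206) agree. The first attempt closed just above the cap, so I'll go about 17 mm lower.

The rows are not in the units I measure in: shifts go in units of 25 mm. I convert before sending: 0.01 m is 0.4.

>>> drive_effector(
  offsets=[
    [0,0,0,0,0,0,0.05],
    [0,0,0,0,0,0,0.05],
    [0,0,0,0,0,0,0.05],
    [0,0,0,0,0,0,0.05],
    [0,0,0.4,0,0,0,0.05],
  ],
)

```text
clock: 4.52
ee_pos: [0.6403, -0.0243, 0.1212]
ee_rot: [-180.0, 0.1, -174.0]
ft_force: [0.1, 0.3, 0.5]
grip_width: 0.0502
grip_force: 0.0
```

>>> drive_effector(
  offsets=[
    [0,0,0.36,0,0,0,0.05],
    [0,0,0.72,0,0,0,0.05],
    [0,0,0.84,0,0,0,0.05],
    [0,0,0.96,0,0,0,0.05],
    [0,0,1.04,0,0,0,0.05],
  ],
)

```text
clock: 4.93
ee_pos: [0.6393, -0.0241, 0.0932]
ee_rot: [180.0, -0.0, -174.0]
ft_force: [-0.9, 0.8, -0.2]
grip_width: 0.05
grip_force: 0.0
```

>>> drive_effector(
  offsets=[
    [0,0,0,0,0,0,0],
    [0,0,0,0,0,0,0],
    [0,0,0,0,0,0,0],
    [0,0,0,0,0,0,0],
    [0,0,0,0,0,0,0],
  ],
)

```text
clock: 5.35
ee_pos: [0.6397, -0.0242, 0.0943]
ee_rot: [-180.0, 0.0, -174.0]
ft_force: [0.6, -0.6, 4.0]
grip_width: 0.0199
grip_force: 58.8
```

>>> drive_effector(
  offsets=[
    [0,0,0,0,0,0,0],
    [0,0,0,0,0,0,0],
    [0,0,0,0,0,0,0],
  ],
)

```text
clock: 5.6
ee_pos: [0.6397, -0.0243, 0.0943]
ee_rot: [-180.0, 0.0, -174.0]
ft_force: [0.5, -0.9, 5.4]
grip_width: 0.0198
grip_force: 59.0
```

>>> drive_effector(
  offsets=[
    [0,0,-0.24,0,0,0,0],
    [0,0,-0.8,0,0,0,0],
    [0,0,-1.4,0,0,0,0],
    [0,0,-1.6,0,0,0,0],
    [0,0,-1.6,0,0,0,0],
  ],
)

```text
clock: 6.02
ee_pos: [0.64, -0.0242, 0.1352]
ee_rot: [-180.0, 0.1, -174.0]
ft_force: [-0.0, 1.1, -0.6]
grip_width: 0.0195
grip_force: 58.3
```

```bash
python3 -c "
from h import *
s=ctrl.grab_frame('scene')['pixels']
cv2.imwrite('pics/g3.png',cv2.resize(s[130:250,350:430,::-1],(400,600),interpolation=cv2.INTER_CUBIC))"
```

```text
(no output)
```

View pics/g3.png

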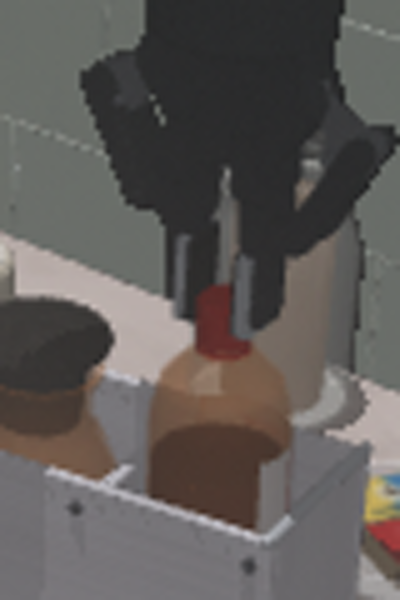

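The bottle hangs straight with the fingers on the cap: cap at crop (222,320), body centre at 220. Lifting on and over to the rest.

>>> drive_effector(
  offsets=[
    [0,0,-1.2,0,0,0,0],
    [0,0,-2.4,0,0,0,0],
    [0,0,-3.6,0,0,0,0],
    [0,0,-4.4,0,0,0,0],
    [0,0,-4.6,0,0,0,0],
  ],
)

```text
clock: 6.48
ee_pos: [0.6401, -0.0242, 0.2517]
ee_rot: [-179.9, 0.2, -174.0]
ft_force: [0.5, -0.2, -1.6]
grip_width: 0.0194
grip_force: 58.6
```

>>> drive_effector(
  offsets=[
    [0,0,0,0,0,0,0],
    [0,0,0,0,0,0,0],
  ],
)

```text
clock: 6.65
ee_pos: [0.6392, -0.0241, 0.247]
ee_rot: [180.0, -0.1, -174.0]
ft_force: [-0.5, -0.7, -1.8]
grip_width: 0.0197
grip_force: 58.6
```

```bash
python3 -c "
from h import *
q=rtop+Rlean.as_matrix()[:,2]*.0357; print('tcp',q); q[2]+=.07; print(go(q,Rlean), go(q,Rcap))"
```

```text
tcp [ 0.44727868 -0.21163163  0.09875629]
(array([ 0.2103, -0.1665,  0.0786]), array([-4.497e+01, -1.100e-01, -4.000e-02])) (array([ 0.2103, -0.1665,  0.0786]), array([ 0.03, -0.11,  0.  ]))
```

>>> drive_effector(
  offsets=[
    [1,-0.8,0,0,0,0,0],
    [2,-1.6,0,0,0,0,0],
    [3.2,-2.52,0,0,0,0,0],
    [4.4,-3.48,0,0,0,0,0],
    [5.6,-4.4,0,0,0,0,0],
  ],
)

```text
clock: 7.07
ee_pos: [0.5098, -0.1488, 0.2464]
ee_rot: [179.9, -0.2, -174.0]
ft_force: [1.1, -1.1, 0.0]
grip_width: 0.0196
grip_force: 58.6
```

>>> drive_effector(
  offsets=[
    [1,-0.8,0,0,0,0,0],
    [2,-1.6,0,0,0,0,0],
    [2.6,-2.08,0,0,0,0,0],
    [2.8,-2.24,0,0,0,0,0],
    [2.8,-2.24,0,0,0,0,0],
  ],
)

```text
clock: 7.48
ee_pos: [0.4469, -0.2119, 0.2474]
ee_rot: [179.9, -0.1, -174.1]
ft_force: [0.0, 0.6, -1.3]
grip_width: 0.0196
grip_force: 58.7
```

>>> drive_effector(
  offsets=[
    [0,0,0,-5,0,0,0],
    [0,0,0,-10,0,0,0],
    [0,0,0,-15,0,0,0],
    [0,0,0,-20,0,0,0],
    [0,0,0,-25,0,0,0],
  ],
)

```text
clock: 7.9
ee_pos: [0.4488, -0.2105, 0.2482]
ee_rot: [154.7, -0.0, -173.9]
ft_force: [-1.0, 0.1, -1.0]
grip_width: 0.0195
grip_force: 58.8
```

>>> drive_effector(
  offsets=[
    [0,0,0,-5,0,0,0],
    [0,0,0,-10,0,0,0],
    [0,0,0,-15,0,0,0],
    [0,0,0,-19,0,0,0],
    [0,0,0,-20,0,0,0],
  ],
)

```text
clock: 8.32
ee_pos: [0.4484, -0.2111, 0.2462]
ee_rot: [134.6, -0.2, -174.0]
ft_force: [-0.5, 0.3, -1.9]
grip_width: 0.0198
grip_force: 58.8
```

>>> drive_effector(
  offsets=[
    [0,0,0,0,0,0,0],
    [0,0,0,0,0,0,0],
  ],
)

```text
clock: 8.48
ee_pos: [0.4484, -0.2108, 0.2484]
ee_rot: [135.1, -0.0, -174.0]
ft_force: [0.6, 0.8, -0.8]
grip_width: 0.0197
grip_force: 58.8
```

```bash
python3 - <<'E'
from h import *
q=rtop+Rlean.as_matrix()[:,2]*.0357; print('tcp',q); q[2]+=.04; print(go(q,Rlean),ctrl.get_obs()['joints'].round(1))
s,t=ctrl.grab_frame('scene'),ctrl.grab_frame('top')
o=ctrl.get_obs()['ee_pos']; d=Rlean.as_matrix()[:,2]
for k in(-.0357,-.0167,.0883): print(proj(s,o+k*d),proj(t,o+k*d))
cv2.imwrite('pics/l.png',np.hstack([cv2.resize(s['pixels'][180:360,340:460,::-1],(400,600)),cv2.resize(t['pixels'][200:320,340:420,::-1],(400,600))]))
E
```

```text
tcp [ 0.44727868 -0.21163163  0.09875629]
(array([ 0.0011, -0.0779,  0.0771]), array([-0.09, -0.06,  0.  ])) [ -50.5   19.8   75.5   27.1  121.5 -139.9]
[433.1101655  213.04141639] [459.61944717 264.68616552]
[424.52792893 218.00091659] [450.76906006 266.26536326]
[381.33110785 242.96348209] [405.47785314 274.34679185]
```

View pics/l.png

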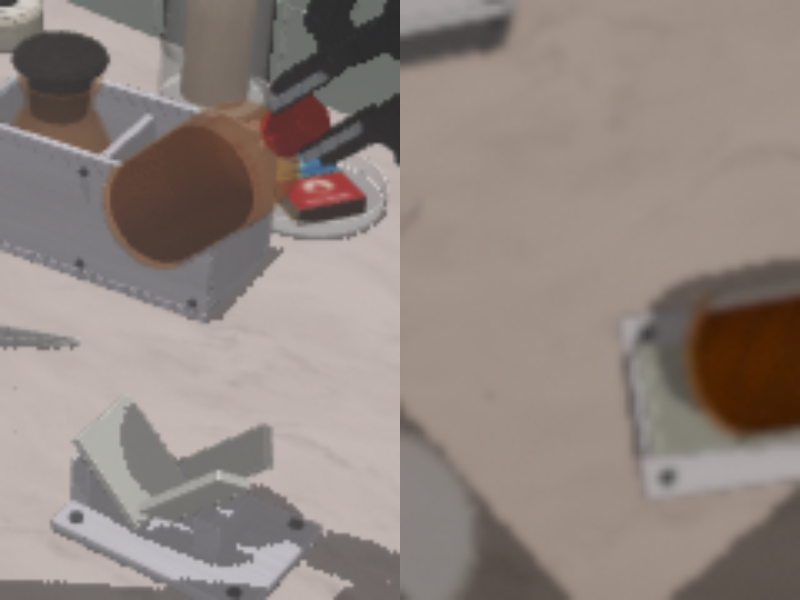

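The bottle hangs at 45° as intended: cap at scene (428,217), base end at about (398,273) in the top view. I'll measure its offset along the tool axis numerically.

```bash
python3 - <<'E'
from h import *
s,t=ctrl.grab_frame('scene'),ctrl.grab_frame('top')
o=ctrl.get_obs()['ee_pos']; o=np.array([.4484,-.2108,.2473]); R=Rlean.as_matrix(); d=R[:,2]
th=np.linspace(0,2*np.pi,72); ring=lambda k,r:np.array([o+k*d+r*(np.cos(a)*R[:,0]+np.sin(a)*R[:,1]) for a in th])
def P(f,K): return np.array([proj(f,p) for p in K])
def am(f,x0,y0,x1,y1,hl,hh,S):
    h=cv2.cvtColor(f["pixels"],cv2.COLOR_RGB2HSV)[y0:y1,x0:x1]; m=((h[...,0]>=hl)&(h[...,0]<=hh)&(h[...,1]>S)).astype(np.uint8)
    n,l,st,ce=cv2.connectedComponentsWithStats(m); i=1+st[1:,4].argmax(); v,u=np.where(l==i); return u+x0,v+y0
u,v=am(t,380,240,432,310,3,18,140); print("top amber",u.min(),u.max(),v.min(),v.max())
u,v=am(s,360,200,425,265,3,18,85); print("scene amber",u.min(),u.max(),v.min(),v.max())
u,v=am(s,412,200,445,235,0,5,120); print("scene red",u.min(),u.max(),v.min(),v.max(),u.mean(),v.mean())
for off in(0,.004,.008):
    b=ring(.0883-off,.03); c=np.vstack([ring(-.0357-off,.0115),ring(-.0167-off,.0115)])
    for n,f,K in(("top",t,b),("scene",s,b),("cap",s,c)): q=P(f,K); print(off,n,q.min(0).round(1),q.max(0).round(1))
    print(P(s,[o+(-.0262-off)*d]))
E
```

```text
top amber 398 431 255 285
scene amber 372 424 209 258
scene red 418 438 208 226 427.8535564853556 216.96234309623432
0 top [395.8 259.4] [414.8 289.5]
0 scene [367.2 227.4] [395.2 260.9]
0 cap [419.  207.3] [438.7 226. ]
[[428.81015528 216.69781775]]
0.004 top [397.4 259. ] [416.4 289.2]
0.004 scene [368.7 226.5] [396.8 260.1]
0.004 cap [420.7 206.2] [440.5 225. ]
[[430.62066799 215.65524107]]
0.008 top [399.1 258.7] [418. 289.]
0.008 scene [370.2 225.6] [398.3 259.2]
0.008 cap [422.5 205.1] [442.4 224. ]
[[432.44259676 214.60609049]]
```

>>> drive_effector(
  offsets=[
    [0.04,-0.8,0.8,0,0,0,0],
    [0.04,-1.8,1.8,0,0,0,0],
    [0.04,-2.6,2.6,0,0,0,0],
    [0.04,-3.12,3.08,0,0,0,0],
    [0.04,-3.12,3.08,0,0,0,0],
  ],
)

```text
clock: 9.1
ee_pos: [0.4463, -0.211, 0.1367]
ee_rot: [134.9, -0.2, -174.0]
ft_force: [0.1, -0.1, -0.4]
grip_width: 0.0198
grip_force: 58.8
```

>>> drive_effector(
  offsets=[
    [0,-0.32,0.32,0,0,0,0],
    [0,-0.56,0.56,0,0,0,0],
    [0,-0.72,0.72,0,0,0,0],
    [0,-0.84,0.84,0,0,0,0],
    [0,-0.92,0.92,0,0,0,0],
  ],
)

```text
clock: 9.52
ee_pos: [0.4471, -0.2121, 0.1066]
ee_rot: [135.0, 0.0, -174.0]
ft_force: [1.0, 0.1, -0.6]
grip_width: 0.0196
grip_force: 58.8
```

>>> drive_effector(
  offsets=[
    [0,0,0,0,0,0,0],
    [0,0,0,0,0,0,0],
  ],
)

```text
clock: 9.68
ee_pos: [0.4471, -0.2121, 0.1069]
ee_rot: [135.0, 0.0, -174.0]
ft_force: [0.2, 0.0, -0.2]
grip_width: 0.0194
grip_force: 58.8
```

```bash
python3 - <<'E'
from h import *
q=rtop+Rlean.as_matrix()[:,2]*.0357; print(go(q,Rlean))
E
```

```text
(array([-0.0002, -0.0054,  0.0061]), array([-0.02,  0.  ,  0.01]))
```

>>> drive_effector(
  offsets=[
    [0,-0.04,0.04,0,0,0,0],
    [0,-0.08,0.08,0,0,0,0],
    [0,-0.08,0.08,0,0,0,0],
  ],
)

```text
clock: 9.93
ee_pos: [0.447, -0.212, 0.1037]
ee_rot: [135.0, -0.0, -174.0]
ft_force: [0.5, 0.6, -1.5]
grip_width: 0.0195
grip_force: 58.8
```

>>> drive_effector(
  offsets=[
    [0,-0.04,0.04,0,0,0,0],
    [0,-0.08,0.08,0,0,0,0],
    [0,-0.08,0.08,0,0,0,0],
  ],
)

```text
clock: 10.18
ee_pos: [0.4472, -0.2124, 0.1012]
ee_rot: [135.0, 0.0, -174.0]
ft_force: [1.3, -3.9, 3.2]
grip_width: 0.0199
grip_force: 59.5
```

>>> drive_effector(
  offsets=[
    [0,-0.04,0.04,0,0,0,0],
    [0,-0.04,0.04,0,0,0,0],
  ],
)

```text
clock: 10.35
ee_pos: [0.4474, -0.213, 0.1004]
ee_rot: [135.1, 0.1, -174.0]
ft_force: [-0.8, -8.8, 12.7]
grip_width: 0.0194
grip_force: 60.8
```

The foot contact is firm: the force is about 15 N, along the bottle's axis. Letting go.

>>> drive_effector(
  offsets=[
    [0,0,0,0,0,0,0.024],
    [0,0,0,0,0,0,0.03],
    [0,0,0,0,0,0,0.04],
    [0,0,0,0,0,0,0.045],
    [0,0,0,0,0,0,0.045],
  ],
)

```text
clock: 10.77
ee_pos: [0.447, -0.2119, 0.0995]
ee_rot: [135.0, -0.0, -174.0]
ft_force: [-0.3, -0.2, 0.1]
grip_width: 0.045
grip_force: 0.0
```

>>> drive_effector(
  offsets=[
    [0,0,0,0,0,0,0.045],
    [0,0,0,0,0,0,0.045],
    [0,0,0,0,0,0,0.045],
    [0,0,0,0,0,0,0.045],
    [0,0,0,0,0,0,0.045],
  ],
)

```text
clock: 11.18
ee_pos: [0.447, -0.212, 0.0996]
ee_rot: [135.0, -0.0, -174.0]
ft_force: [-0.1, 0.4, -0.1]
grip_width: 0.045
grip_force: 0.0
```

>>> drive_effector(
  offsets=[
    [0,0,-1.2,0,0,0,0.045],
    [0,0,-2.4,0,0,0,0.045],
    [0,0,-4,0,0,0,0.045],
    [0,0,-5.6,0,0,0,0.045],
    [0,0,-6,0,0,0,0.045],
  ],
)

```text
clock: 11.6
ee_pos: [0.4584, -0.321, 0.2093]
ee_rot: [135.3, 0.1, -174.1]
ft_force: [0.2, -0.1, 0.4]
grip_width: 0.0451
grip_force: 0.0
```

>>> drive_effector(
  offsets=[
    [0,0,0,0,0,0,0.06],
    [0,0,0,0,0,0,0.08],
  ],
)

```text
clock: 11.77
ee_pos: [0.4581, -0.3174, 0.205]
ee_rot: [135.0, -0.0, -174.0]
ft_force: [-0.8, 0.1, -0.7]
grip_width: 0.0677
grip_force: 0.0
```

```bash
python3 - <<'E'
from h import *
s,t=ctrl.grab_frame('scene'),ctrl.grab_frame('top')
a=(rtop-foot); d=a/np.linalg.norm(a); print(np.linalg.norm(a))
print(proj(s,rtop),proj(t,rtop),proj(s,foot+.1145*d),proj(t,foot+.1145*d))
for n,f,(x0,y0,x1,y1) in(("s",s,(360,270,450,350)),("t",t,(395,255,460,300))):
    h=cv2.cvtColor(f["pixels"],cv2.COLOR_RGB2HSV)[y0:y1,x0:x1]; m=(((h[...,0]<5)|(h[...,0]>175))&(h[...,1]>120)).astype(np.uint8)
    k,l,st,ce=cv2.connectedComponentsWithStats(m); i=1+st[1:,4].argmax(); print(n,st[i],ce[i]+[x0,y0])
q=foot+.05*d; ex=Rbody.as_matrix()[:,2]
print(go(q-.15*ex,Rbody),q+.033*ex,go(rtop+.25*Z+.05*ur,Rcap))
cv2.imwrite('pics/l2.png',np.hstack([cv2.resize(s['pixels'][250:370,340:420,::-1],(400,600)),cv2.resize(t['pixels'][220:340,380:460,::-1],(400,600))]))
E
```

```text
0.12445079348883235
[424.44090947 293.09329988] [443.82936368 271.11447962] [420.32474032 294.93166824] [439.81356011 271.81077672]
s [ 52  20  19  16 179] [421.4301676  296.73743017]
t [ 39  12  14  11 120] [440.45833333 272.21666667]
(array([-0.0005,  0.1493,  0.1884]), array([ 69.31, -69.41,  69.27])) [ 0.44685362 -0.20758748  0.04802082] (array([-2.000e-04,  2.118e-01, -2.740e-02]), array([45.1 , -0.07,  0.  ]))
```

View pics/l2.png

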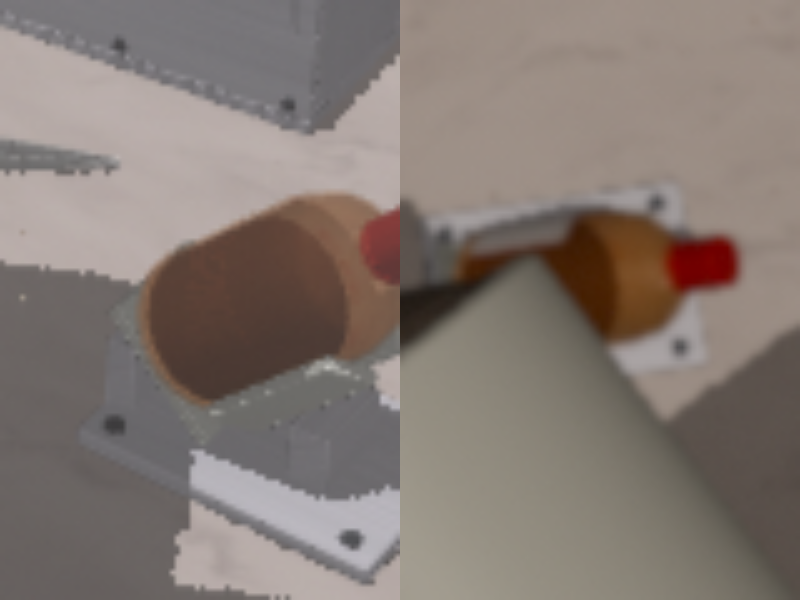

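The bottle leans in the rest: cap at top view (440.5,272.2) against a predicted (439.8,271.8), and at scene (421,297) against (420,295). Next I'll swing the tool round for the body grasp.

>>> drive_effector(
  offsets=[
    [0,0.8,-0.8,0,0,0,0.085],
    [0,2,-1,7,0,0,0.085],
    [0,3.6,-1.08,14,0,0,0.085],
    [0,5.2,-1.08,21,0,0,0.085],
    [0,6.6,-1.08,28,0,0,0.085],
  ],
)

```text
clock: 12.28
ee_pos: [0.4473, -0.2189, 0.3423]
ee_rot: [163.2, 0.1, -174.0]
ft_force: [1.2, 0.2, 0.8]
grip_width: 0.0851
grip_force: 0.0
```

```bash
python3 -c "
from h import *
print(go(rtop+.25*Z+.05*ur,Rcap))"
```

```text
(array([-0.0008,  0.0398, -0.021 ]), array([16.84,  0.07, -0.  ]))
```

>>> drive_effector(
  offsets=[
    [0,0.8,-0.4,6,0,0,0.085],
    [0,1.6,-0.8,12,0,0,0.085],
    [0,1.6,-0.84,17,0,0,0.085],
    [0,1.6,-0.84,17,0,0,0.085],
  ],
)

```text
clock: 12.62
ee_pos: [0.4441, -0.1855, 0.3754]
ee_rot: [-179.7, 0.2, -173.7]
ft_force: [-0.1, 0.1, -0.3]
grip_width: 0.0852
grip_force: 0.0
```

>>> drive_effector(
  offsets=[
    [0,0,0,0,0,7,0.085],
    [0,0,0,0,0,14,0.085],
    [0,0,0,0,0,21,0.085],
    [0,0,0,0,0,28,0.085],
    [0,0,0,0,0,35,0.085],
  ],
)

```text
clock: 13.03
ee_pos: [0.4443, -0.1883, 0.3716]
ee_rot: [179.8, -0.3, 150.7]
ft_force: [0.6, -0.1, 0.1]
grip_width: 0.0849
grip_force: 0.0
```

>>> drive_effector(
  offsets=[
    [0,0,0,0,0,7,0.085],
    [0,0,0,0,0,14,0.085],
    [0,0,0,0,0,21,0.085],
    [0,0,0,0,0,28,0.085],
    [0,0,0,0,0,35,0.085],
  ],
)

```text
clock: 13.45
ee_pos: [0.4443, -0.1884, 0.3716]
ee_rot: [-180.0, -0.3, 115.7]
ft_force: [0.7, -0.4, -0.5]
grip_width: 0.085
grip_force: 0.0
```

>>> drive_effector(
  offsets=[
    [0,0,0,0,0,7,0.085],
    [0,0,0,0,0,14,0.085],
    [0,0,0,0,0,20,0.085],
    [0,0,0,0,0,20,0.085],
    [0,0,0,0,0,20,0.085],
  ],
)

```text
clock: 13.87
ee_pos: [0.4444, -0.1885, 0.3721]
ee_rot: [-179.9, -0.3, 96.2]
ft_force: [-0.2, -0.8, -0.4]
grip_width: 0.0849
grip_force: 0.0
```

```bash
python3 -c "
from h import *
d=(rtop-foot)/.1244; q=foot+.05*d; ex=Rbody.as_matrix()[:,2]
print(go(q-.15*ex,Rbody),q-.15*ex, ctrl.get_obs()['joints'].round(1))"
```

```text
(array([0.1093, 0.0012, 0.1951]), array([-1.000e-02, -4.526e+01,  2.300e-01])) [ 0.43332909 -0.07891016  0.17743579] [-32.2  -2.4  75.1   0.2 107.5 -38.4]
```

>>> drive_effector(
  offsets=[
    [1.2,0,0,0,-7,0,0.085],
    [2.4,0.04,0,0,-14,0,0.085],
    [3.6,0.04,0,0,-21,0,0.085],
    [4.36,0.04,0,0,-28,0,0.085],
    [4.36,0.04,0,0,-35,0,0.085],
  ],
)

```text
clock: 14.28
ee_pos: [0.4338, -0.0798, 0.3736]
ee_rot: [-179.6, 26.5, 96.3]
ft_force: [1.1, 0.3, -0.6]
grip_width: 0.0852
grip_force: 0.0
```

>>> drive_effector(
  offsets=[
    [0,0,0,0,-7,0,0.085],
    [0,0,0,0,-10,0,0.085],
    [0,0,0,0,-10,0,0.085],
  ],
)

```text
clock: 14.53
ee_pos: [0.4339, -0.0794, 0.3714]
ee_rot: [-179.1, 36.5, 96.8]
ft_force: [-0.1, -0.4, -0.8]
grip_width: 0.0851
grip_force: 0.0
```

```bash
python3 -c "
from h import *
d=(rtop-foot)/.1244; q=foot+.05*d; ex=Rbody.as_matrix()[:,2]
print(go(q-.15*ex,Rbody), ctrl.get_obs()['joints'].round(1))"
```

```text
(array([0.1157, 0.0018, 0.1556]), array([-0.33, -8.52,  0.66])) [  6.7  -9.4  89.2 -37.   98.9  -6.2]
```

>>> drive_effector(
  offsets=[
    [0.8,0,1.2,0,-3,0.3,0.085],
    [1.8,0.04,2.4,-0.3,-6,0.6,0.085],
    [2.8,0.08,3.76,-0.3,-8.5,0.7,0.085],
    [3.8,0.08,5.08,-0.3,-8.5,0.7,0.085],
    [4.64,0.08,6.2,-0.3,-8.5,0.7,0.085],
  ],
)

```text
clock: 14.95
ee_pos: [0.4336, -0.0796, 0.1763]
ee_rot: [179.9, 44.7, 95.5]
ft_force: [0.2, -0.1, -0.3]
grip_width: 0.0849
grip_force: 0.0
```

>>> drive_effector(
  offsets=[
    [0,0,0,0,0,0,0.085],
    [0,0,0,0,0,0,0.085],
  ],
)

```text
clock: 15.12
ee_pos: [0.4345, -0.0801, 0.1796]
ee_rot: [179.9, 44.8, 95.4]
ft_force: [-0.6, -0.3, 0.8]
grip_width: 0.085
grip_force: 0.0
```

```bash
python3 -c "
from h import *
d=(rtop-foot)/.1244; q=foot+.05*d; ex=Rbody.as_matrix()[:,2]
print(go(q+.033*ex,Rbody), ctrl.get_obs()['joints'].round(1))"
```

```text
(array([ 0.0017, -0.0002,  0.1836]), array([-0.27, -0.21, -0.41])) [ 11.7  -2.7 109.5 -45.   82.3  16.3]
```

>>> drive_effector(
  offsets=[
    [0.08,0,1.2,-0.3,-0.2,-0.4,0.085],
    [0.08,0,2.4,-0.3,-0.2,-0.4,0.085],
    [0.08,0,3.6,-0.3,-0.2,-0.4,0.085],
    [0.08,0,4.4,-0.3,-0.2,-0.4,0.085],
    [0.08,0,5,-0.3,-0.2,-0.4,0.085],
  ],
)

```text
clock: 15.53
ee_pos: [0.445, -0.1676, 0.0916]
ee_rot: [179.5, 45.1, 95.6]
ft_force: [1.1, 0.8, -0.6]
grip_width: 0.0851
grip_force: 0.0
```

>>> drive_effector(
  offsets=[
    [0,0,0.48,0,0,0,0.085],
    [0,0,0.96,0,0,0,0.085],
    [0,0,1.44,0,0,0,0.085],
    [0,0,1.84,0,0,0,0.085],
    [0,0,2.08,0,0,0,0.085],
  ],
)

```text
clock: 15.95
ee_pos: [0.449, -0.2037, 0.0545]
ee_rot: [179.5, 45.1, 95.6]
ft_force: [-0.1, 0.8, 0.9]
grip_width: 0.0851
grip_force: 0.0
```

>>> drive_effector(
  offsets=[
    [0,0,0.24,0,0,0,0.085],
    [0,0,0.24,0,0,0,0.085],
  ],
)

```text
clock: 16.12
ee_pos: [0.4486, -0.2073, 0.0489]
ee_rot: [179.6, 45.1, 95.7]
ft_force: [0.1, 0.0, -0.8]
grip_width: 0.0853
grip_force: 0.0
```

```bash
python3 -c "
from h import *
d=(rtop-foot)/.1244; q=foot+.05*d; ex=Rbody.as_matrix()[:,2]
print(go(q+.033*ex,Rbody))"
```

```text
(array([ 0.0005, -0.0018,  0.0008]), array([ 0.2 ,  0.06, -0.2 ]))
```

>>> drive_effector(
  offsets=[
    [0,-0.06,0,0,0,0,0.085],
    [0,-0.06,0,0,0,0,0.07],
    [0,-0.06,0,0,0,0,0.066],
    [0,-0.06,0,0,0,0,0.062],
    [0,-0.06,0,0,0,0,0.06],
  ],
)

```text
clock: 16.53
ee_pos: [0.4473, -0.2065, 0.049]
ee_rot: [179.5, 45.1, 95.8]
ft_force: [1.3, -0.2, 0.7]
grip_width: 0.0602
grip_force: 0.8
```

>>> drive_effector(
  offsets=[
    [0,0,0,0,0,0,0.05],
    [0,0,0,0,0,0,0.05],
    [0,0,0,0,0,0,0.05],
    [0,0,0,0,0,0,0.05],
  ],
)

```text
clock: 16.87
ee_pos: [0.4477, -0.2062, 0.0495]
ee_rot: [179.4, 45.1, 95.7]
ft_force: [-1.0, 14.7, 13.3]
grip_width: 0.0563
grip_force: 59.8
```

>>> drive_effector(
  offsets=[
    [-0.04,0,-0.04,0,0,0,0.05],
    [-0.16,0,-0.16,0,0,0,0.05],
    [-0.32,0,-0.32,0,0,0,0.05],
    [-0.56,0,-0.56,0,0,0,0.05],
    [-0.8,0,-0.8,0,0,0,0.05],
  ],
)

```text
clock: 17.28
ee_pos: [0.4466, -0.2067, 0.0777]
ee_rot: [179.6, 45.0, 95.8]
ft_force: [0.5, -0.2, -0.3]
grip_width: 0.056
grip_force: 63.0
```

>>> drive_effector(
  offsets=[
    [-0.8,0,-0.8,0,0,0,0.05],
    [-1.8,0,-1.8,0,0,0,0.05],
    [-2.8,0,-2.8,0,0,0,0.05],
    [-3.6,0,-3.6,0,0,0,0.05],
    [-4,0,-4,0,0,0,0.05],
  ],
)

```text
clock: 17.7
ee_pos: [0.4465, -0.2067, 0.223]
ee_rot: [179.2, 45.1, 95.5]
ft_force: [0.2, 0.2, -0.8]
grip_width: 0.0562
grip_force: 63.4
```

>>> drive_effector(
  offsets=[
    [0,0,0,0,0,0,0.05],
    [0,0,0,0,0,0,0.05],
  ],
)

```text
clock: 17.87
ee_pos: [0.4459, -0.2066, 0.2184]
ee_rot: [179.5, 45.0, 95.7]
ft_force: [-0.5, -0.5, -1.2]
grip_width: 0.056
grip_force: 63.4
```

```bash
python3 - <<'E'
from h import *
np.set_printoptions(precision=4,suppress=True)
o=ctrl.get_obs(); print(o['ee_pos'],o['ee_rot'],o['joints'].round(1))
s,t=ctrl.grab_frame('scene'),ctrl.grab_frame('top')
R=Ro.from_euler('xyz',o['ee_rot'],degrees=True).as_matrix(); d=-R[:,0]; q=o['ee_pos']-.033*R[:,2]
cap=q+(.1145-.05)*d; print('pred cap',cap,proj(s,cap),proj(t,cap)); c=[]
for n,f in(("s",s),("t",t)):
    u,v=proj(f,cap).astype(int); x0,y0=max(u-30,0),max(v-30,0)
    h=cv2.cvtColor(f["pixels"],cv2.COLOR_RGB2HSV)[y0:y0+60,x0:x0+60]; m=(((h[...,0]<5)|(h[...,0]>175))&(h[...,1]>120)).astype(np.uint8)
    k,l,st,ce=cv2.connectedComponentsWithStats(m); i=1+st[1:,4].argmax(); print(n,st[i],ce[i]+[x0,y0]); c.append(ce[i]+[x0,y0])
p,e=tri(s,c[0],t,c[1]); print(p,e,(p-cap)@R)
E
```

```text
[ 0.4459 -0.2066  0.2184] [179.5376  45.0334  95.7003] [ -5.4  -7.4 109.1 -46.3  73.4   0.6]
pred cap [ 0.4478 -0.2287  0.2873] [428.8815 204.8318] [457.4168 265.9551]
s [ 23  26  21  20 280] [430.7393 209.4429]
t [ 25  26  15  13 155] [459.0387 266.9935]
[ 0.4465 -0.2332  0.2815] 0.0008110490385831859 [ 0.0011 -0.0018  0.0071]
```

>>> drive_effector(
  offsets=[
    [-0.4,0,-0.4,0,7,0,0.05],
    [-1,0,-1,0,14,0,0.05],
    [-1.6,0,-1.6,0,21,0,0.05],
    [-2,0,-2,0,28,0,0.05],
    [-2,0,-2,0,35,0,0.05],
  ],
)

```text
clock: 18.38
ee_pos: [0.4466, -0.2067, 0.2921]
ee_rot: [179.4, 9.8, 96.0]
ft_force: [1.0, 0.6, -0.4]
grip_width: 0.0562
grip_force: 63.4
```

>>> drive_effector(
  offsets=[
    [0,0,0,0,7,0,0.05],
    [0,0,0,0,10,0,0.05],
    [0,0,0,0,10,0,0.05],
  ],
)

```text
clock: 18.63
ee_pos: [0.4452, -0.2086, 0.2868]
ee_rot: [179.9, -0.3, 95.8]
ft_force: [0.8, 0.4, -0.9]
grip_width: 0.0564
grip_force: 63.4
```

```bash
python3 -c "
from h import *
print(go(CR+.013*uc+.16*Z,Rcr),ctrl.get_obs()['joints'].round(1))"
```

```text
(array([0.5008, 0.0537, 0.1292]), array([  0.14,  -0.24, -20.64])) [-34.3  -2.2  84.6   0.3  97.7 -40. ]
```

Now I'll translate in three short moves, then turn and come down.

>>> drive_effector(
  offsets=[
    [1.2,0.12,0,0,0,0,0.05],
    [2.6,0.28,0,0,0,0,0.05],
    [4.2,0.44,0,0,0,0,0.05],
    [5.8,0.6,0,0,0,0,0.05],
    [7.2,0.76,0,0,0,0,0.05],
  ],
)

```text
clock: 19.05
ee_pos: [0.4447, -0.0233, 0.2879]
ee_rot: [179.8, 0.1, 96.0]
ft_force: [0.7, -0.5, -0.5]
grip_width: 0.0564
grip_force: 63.4
```

>>> drive_effector(
  offsets=[
    [1.6,0.16,0,0,0,0,0.05],
    [3.2,0.32,0,0,0,0,0.05],
    [4.8,0.48,0,0,0,0,0.05],
    [6.4,0.64,0,0,0,0,0.05],
    [7.8,0.84,0,0,0,0,0.05],
  ],
)

```text
clock: 19.47
ee_pos: [0.4448, 0.1732, 0.2879]
ee_rot: [179.7, 0.1, 96.1]
ft_force: [1.7, -1.1, -0.3]
grip_width: 0.0561
grip_force: 63.4
```

>>> drive_effector(
  offsets=[
    [1.6,0.16,0,0,0,-5,0.05],
    [3.2,0.32,0,0,0,-10,0.05],
    [4.4,0.48,0,0,0,-15,0.05],
    [5.04,0.56,0,0,0,-20,0.05],
    [5.04,0.56,0,0,0,-20.6,0.05],
  ],
)

```text
clock: 19.88
ee_pos: [0.4455, 0.3005, 0.287]
ee_rot: [179.9, 0.2, 117.2]
ft_force: [0.3, -0.0, -1.5]
grip_width: 0.056
grip_force: 63.4
```

>>> drive_effector(
  offsets=[
    [0,0,1.2,0,0,0,0.05],
    [0,0,2.4,0,0,0,0.05],
    [0,0,3.6,0,0,0,0.05],
    [0,0,4.4,0,0,0,0.05],
    [0,0,4.8,0,0,0,0.05],
  ],
)

```text
clock: 20.3
ee_pos: [0.4457, 0.2964, 0.1652]
ee_rot: [180.0, 0.2, 116.6]
ft_force: [-0.4, 0.1, -0.8]
grip_width: 0.0563
grip_force: 63.4
```

>>> drive_effector(
  offsets=[
    [0,0,0,0,0,0,0.05],
    [0,0,0,0,0,0,0.05],
  ],
)

```text
clock: 20.47
ee_pos: [0.4472, 0.2972, 0.1693]
ee_rot: [179.7, 0.2, 116.6]
ft_force: [-0.3, -0.3, 0.3]
grip_width: 0.0566
grip_force: 63.4
```

```bash
python3 - <<'E'
from h import *
np.set_printoptions(precision=4,suppress=True)
o=ctrl.get_obs(); print(go(CR+.013*uc+.16*Z,Rcr))
s,t=ctrl.grab_frame('scene'),ctrl.grab_frame('top')
R=Ro.from_euler('xyz',o['ee_rot'],degrees=True).as_matrix(); d=-R[:,0]; q=o['ee_pos']-.029*R[:,2]
cap=q+(.1145-.05)*d; print('pred cap',cap,proj(s,cap),proj(t,cap)); c=[]
for n,f in(("s",s),("t",t)):
    u,v=proj(f,cap).astype(int); x0,y0=max(u-30,0),max(v-30,0)
    h=cv2.cvtColor(f["pixels"],cv2.COLOR_RGB2HSV)[y0:y0+60,x0:x0+60]; m=(((h[...,0]<5)|(h[...,0]>175))&(h[...,1]>120)).astype(np.uint8)
    k,l,st,ce=cv2.connectedComponentsWithStats(m); i=1+st[1:,4].argmax(); print(n,st[i],ce[i]+[x0,y0]); c.append(ce[i]+[x0,y0])
p,e=tri(s,c[0],t,c[1]); print(p,e,(p-cap)@R)
E
```

```text
(array([-0.0018,  0.0002,  0.0094]), array([0.25, 0.18, 0.17]))
pred cap [0.476  0.2395 0.1985] [244.4482 162.1503] [207.7172 262.682 ]
s [ 23  27  13  11 111] [243.009  164.0631]
t [ 25  25  12  13 105] [207.6095 262.8762]
[0.475  0.2415 0.1939] 0.00256274296684333 [0.0022 0.     0.0046]
```

Cap and axis check out: the cap's height residual of 4.6 mm is the same centroid bias seen at the start, so the bottle is level. Going down.

>>> drive_effector(
  offsets=[
    [-0.08,0,0.8,0.2,0.2,0.2,0.05],
    [-0.1,0,1.8,0.2,0.2,0.2,0.05],
    [-0.1,0,3,0.2,0.2,0.2,0.05],
    [-0.1,0,4,0.2,0.2,0.2,0.05],
    [-0.1,0,4.6,0.2,0.2,0.2,0.05],
  ],
)

```text
clock: 20.98
ee_pos: [0.4488, 0.2948, 0.0526]
ee_rot: [180.0, -0.0, 116.4]
ft_force: [-0.2, 1.0, -1.7]
grip_width: 0.0561
grip_force: 63.4
```

>>> drive_effector(
  offsets=[
    [0,0,0.24,0,0,0,0.05],
    [0,0,0.48,0,0,0,0.05],
    [0,0,0.68,0,0,0,0.05],
    [0,0,0.8,0,0,0,0.05],
    [0,0,0.8,0,0,0,0.05],
  ],
)

```text
clock: 21.4
ee_pos: [0.4492, 0.2951, 0.0342]
ee_rot: [179.9, -0.1, 116.4]
ft_force: [0.4, -0.2, 0.1]
grip_width: 0.0562
grip_force: 63.4
```

>>> drive_effector(
  offsets=[
    [0,0,0,0,0,0,0.05],
    [0,0,0.08,0,0,0,0.05],
    [0,0,0.12,0,0,0,0.05],
    [0,0,0.12,0,0,0,0.05],
  ],
)

```text
clock: 21.73
ee_pos: [0.4489, 0.295, 0.0309]
ee_rot: [180.0, -0.1, 116.4]
ft_force: [-0.0, 0.3, -1.9]
grip_width: 0.0561
grip_force: 63.4
```

```bash
python3 -c "
from h import *
print(go(CR+.013*uc+.023*Z,Rcr))"
```

```text
(array([ 0.0009, -0.0004,  0.0079]), array([ 0.05, -0.06, -0.02]))
```

>>> drive_effector(
  offsets=[
    [0,0,0.04,0,0,0,0.05],
    [0,0,0.08,0,0,0,0.05],
    [0,0,0.08,0,0,0,0.05],
  ],
)

```text
clock: 21.98
ee_pos: [0.4489, 0.295, 0.0287]
ee_rot: [180.0, -0.1, 116.4]
ft_force: [0.2, 1.0, -1.6]
grip_width: 0.056
grip_force: 63.4
```

>>> drive_effector(
  offsets=[
    [0,0,0.04,0,0,0,0.05],
    [0,0,0.08,0,0,0,0.05],
    [0,0,0.08,0,0,0,0.05],
  ],
)

```text
clock: 22.23
ee_pos: [0.4489, 0.295, 0.0267]
ee_rot: [180.0, -0.1, 116.4]
ft_force: [-0.3, 0.3, -0.7]
grip_width: 0.0559
grip_force: 63.4
```

>>> drive_effector(
  offsets=[
    [0,0,0.04,0,0,0,0.05],
    [0,0,0.04,0,0,0,0.05],
  ],
)

```text
clock: 22.4
ee_pos: [0.4489, 0.295, 0.0257]
ee_rot: [180.0, -0.1, 116.4]
ft_force: [-0.5, 0.5, -0.3]
grip_width: 0.0559
grip_force: 63.4
```

>>> drive_effector(
  offsets=[
    [0,0,0.04,0,0,0,0.05],
    [0,0,0.04,0,0,0,0.05],
  ],
)

```text
clock: 22.57
ee_pos: [0.4491, 0.295, 0.0249]
ee_rot: [179.9, -0.1, 116.4]
ft_force: [0.4, 0.2, 1.1]
grip_width: 0.0561
grip_force: 63.6
```

>>> drive_effector(
  offsets=[
    [0,0,0.04,0,0,0,0.05],
    [0,0,0.04,0,0,0,0.05],
  ],
)

```text
clock: 22.73
ee_pos: [0.4494, 0.2953, 0.0243]
ee_rot: [179.9, -0.1, 116.4]
ft_force: [2.8, 0.2, 3.9]
grip_width: 0.0565
grip_force: 64.0
```

>>> drive_effector(
  offsets=[
    [0,0,0.04,0,0,0,0.05],
    [0,0,0.04,0,0,0,0.05],
  ],
)

```text
clock: 22.9
ee_pos: [0.4496, 0.2954, 0.024]
ee_rot: [179.8, -0.1, 116.4]
ft_force: [-0.8, -1.0, 12.0]
grip_width: 0.0563
grip_force: 65.6
```

Saddle contact at 12 N. Now I'll open gently and retreat.

>>> drive_effector(
  offsets=[
    [0,0,-0.04,0,0,0,0.058],
    [0,0,-0.04,0,0,0,0.062],
    [0,0,-0.04,0,0,0,0.07],
    [0,0,-0.04,0,0,0,0.08],
    [0,0,-0.04,0,0,0,0.085],
  ],
)

```text
clock: 23.32
ee_pos: [0.4488, 0.295, 0.0237]
ee_rot: [180.0, -0.1, 116.4]
ft_force: [0.3, 0.1, -0.6]
grip_width: 0.0851
grip_force: 0.0
```

>>> drive_effector(
  offsets=[
    [0,0,0,0,0,0,0.085],
    [0,0,0,0,0,0,0.085],
    [0,0,0,0,0,0,0.085],
    [0,0,0,0,0,0,0.085],
  ],
)

```text
clock: 23.65
ee_pos: [0.449, 0.295, 0.0239]
ee_rot: [180.0, -0.1, 116.4]
ft_force: [-0.7, -0.4, 0.6]
grip_width: 0.0848
grip_force: 0.0
```

>>> drive_effector(
  offsets=[
    [0,0,-0.6,0,0,0,0.085],
    [0,0,-1.6,0,0,0,0.085],
    [0,0,-3.2,0,0,0,0.085],
    [0,0,-4.8,0,0,0,0.085],
    [0,0,-6.4,0,0,0,0.085],
  ],
)

```text
clock: 24.07
ee_pos: [0.4485, 0.2946, 0.1857]
ee_rot: [180.0, -0.1, 116.4]
ft_force: [0.4, -0.2, -0.5]
grip_width: 0.0852
grip_force: 0.0
```

>>> drive_effector(
  offsets=[
    [0,-1.6,0,0,0,0,0.085],
    [0,-3.2,0,0,0,0,0.085],
    [0,-4.8,0,0,0,0,0.085],
    [0,-4.8,0,0,0,0,0.085],
    [0,-4.8,0,0,0,0,0.085],
  ],
)

```text
clock: 24.48
ee_pos: [0.3405, 0.241, 0.1846]
ee_rot: [179.8, -0.1, 116.4]
ft_force: [1.0, 0.0, -0.5]
grip_width: 0.0851
grip_force: 0.0
```

```bash
python3 - <<'E'
from h import *
np.set_printoptions(precision=4,suppress=True)
s,t=ctrl.grab_frame('scene'),ctrl.grab_frame('top')
cap=neck+.0095*uc; print(cap,proj(s,cap),proj(t,cap)); c=[]
for n,f in(("s",s),("t",t)):
    u,v=proj(f,cap).astype(int); x0,y0=u-25,v-25
    h=cv2.cvtColor(f["pixels"],cv2.COLOR_RGB2HSV)[y0:y0+50,x0:x0+50]; m=(((h[...,0]<5)|(h[...,0]>175))&(h[...,1]>110)).astype(np.uint8)
    k,l,st,ce=cv2.connectedComponentsWithStats(m); i=1+st[1:,4].argmax(); print(n,st[i],ce[i]+[x0,y0]); c.append(ce[i]+[x0,y0])
    h=cv2.cvtColor(f["pixels"],cv2.COLOR_RGB2HSV); x0,y0=(150,235) if n=="t" else (175,180)
    h=h[y0:y0+85,x0:x0+105]; m=((h[...,0]<=18)&(h[...,0]>2)&(h[...,1]>(140 if n=="t" else 85))).astype(np.uint8)
    k,l,st,ce=cv2.connectedComponentsWithStats(m); i=1+st[1:,4].argmax(); v,u=np.where(l==i); print("amber",st[i],ce[i]+[x0,y0],cv2.minAreaRect(np.c_[u+x0,v+y0].astype(np.float32)), proj(f,heel+.045*(-uc)))
p,e=tri(s,c[0],t,c[1]); print(p,e,(p-cap)@uc,(p-cap)@nc); print(proj(t,heel),proj(t,heel+.03*Z))
E
```

```text
[0.4769 0.2379 0.052 ] [249.683  223.5416] [221.2521 267.8786]
s [19 22 13 11 99] [248.697  224.8586]
amber [  24   25   48   30 1002] [222.0449 219.0639] ((222.173095703125, 220.1345977783203), (47.06787109375, 25.691213607788086), 11.309932708740234) [220.5134 218.8478]
t [19 21 13 12 89] [221.6067 268.3258]
amber [ 46  32  24  21 324] [208.0525 275.7438] ((209.28448486328125, 275.663818359375), (18.514211654663086, 24.68561363220215), 66.80140686035156) [193.2827 282.7574]
[0.4754 0.2382 0.0492] 0.0019094839248454498 0.0009670628432049979 -0.0012041208459970035
[175.1176 292.4207] [171.6742 291.9194]
```

The cap is within about 2 mm of its place and about 50 mm up, and the arm is clear. Handing in.

>>> drive_effector(
  offsets=[
    [0,0,0,0,0,0,0.085],
    [0,0,0,0,0,0,0.085],
    [0,0,0,0,0,0,0.085],
  ],
)

```text
clock: 24.83
ee_pos: [0.3419, 0.2416, 0.1834]
ee_rot: [-180.0, -0.1, 116.4]
ft_force: [0.2, -0.6, -0.8]
grip_width: 0.0853
grip_force: 0.0
```

```bash
python3 -c "
from station import ctrl
print(ctrl.finish_job())"
```

```text
the job is handed in; nothing more can be done
None
```

The job is handed in with no verdict returned: the bottle leaned in the rest and was let go there, and now lies in the cradle let go, with the cap measured within about 2 mm of its place, while the base end was checked only roughly (one view) and the bystanders were not re-measured.

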